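Close the bolt tub

TASK

Cover the white tub that holds the bolts with the blue lid, set down without dropping it so that it sits fully home and level on the rim. Leave that tub standing where it is, and leave the empty tub and the small red lid alone.

Things in the scene. Friction and masses are not known exactly. Their poses are not given: they have to be found in the camera images.
- lid_blue: Blue plastic lid, 0.14 kg, lying knob up on the bench. Origin: centre of its underside, z up. Above it: a plug 82 mm across (70 at its tapered foot), 14 mm deep; a flange 132 mm across, 14 to 20 mm up; a black upright round knob 26 mm across, 20 to 52 mm up. The plug enters the tub with 10 mm to spare all round; home, the flange rests on the rim and the origin lies 71 mm above the tub's.
- tub_bolts: White plastic tub, open on top, holding steel bolts (heap below 55 mm). 85 mm tall, 110 mm across the rim, 92 mm at the foot, wall 4 mm. Loose, 0.75 kg. Origin: centre of its underside, z up, rim 85 mm above. A like tub without bolts stands nearby; tubs and lids change places between runs.
- tub_empty: The identical white tub, empty (85 mm tall, 110 mm across, 0.4 kg): leave it. Origin: centre of its underside, z up.
- lid_red: Small red lid with the same black knob (flange 90 mm across, too small for the tubs; knob top 52 mm above the bench): leave it. Origin: centre of its underside, z up.

How it is judged:
By the outcome, as a careful person would: the job done as asked, in the order asked, and still so for the second after the job is handed in, with the robot touching nothing.
It also fails if it takes over 35 s, if anything falls off the work surface, if the arm or the gripper's body presses on something with over 40 N, if the wrist force passes 120 N, or if a joint passes its speed limit or range.

ROBOT

A 6-joint arm with a two-finger parallel gripper is mounted at the origin on the work surface. World frame = base frame: x ahead of the robot, y to its left, z up, the work surface at z = 0. Lengths are in m, angles in rad, forces in N, time in s.
With the tool pointing down it reaches from about 0.35 to 0.975 m from the base axis. Payload 4.9 kg.
Tool frame: the origin (TCP) lies between the finger pads; the fingertips stand 8 mm ahead of it and the grasp point (between the pads) lies 11 mm behind it; z points along the fingers, y is the direction in which the jaws open and shut (so a half turn about z gives the same grasp; the last joint's range is limited). The gripper opens to 85 mm and grips with 20 to 120 N. Pads are 22 mm wide; open, the fingers measure 114 mm over their backs; the gripper's body (76 mm by 85 mm) begins 54 mm behind the grasp point. The pads swing forward as they close: fully open they stand 13 mm farther back than shut.
Start: joints at [1.23, 0.053, 1.613, -0, 1.476, -0.119], TCP at [0.137, 0.61, 0.239] pointing down, gripper open.
Joint ranges: [-3.01, 3.01], [-1.01, 2.22], [0.06, 2.58], [-1.02, 4.17], [0.09, 2.62], [-3.14, 3.14]. Speed limits (rad/s): [2.57, 2.57, 3.14, 3.14, 3.14, 3.14].

INTERFACE

Orientations are given as a rotation vector (axis times angle).
In Python, from station import ctrl gives the robot as it stands. The module is installed in compiled form; this text tells all that it offers.
- The arm moves only by the shell command python3 -m creep 'ROWS' [FORCE]. ROWS is JSON, a list of rows, each an object with "hand": the opening, from 0 (shut) to 1 (fully open); "translation": the shift along the tool's x, y, z in cm, a list of three; "delta_rot": the turn, a rotation vector about the tool's x, y, z in degrees, a list of three. A call has 1 to 8 rows; each row shifts and turns the commanded pose from where the row before left it, along the tool's axes as they then stand; what a row does not reach is not made up. A row lasts 1/8 s, in which the tool goes at most 62.5 mm and 10.7 degrees, less where a joint would pass 70% of its speed; a pose out of reach is approached as far as the arm can. A call with a gripper value outside its range is refused whole. The fingers move at their own pace and stop on an object; FORCE is the grip in N (left out, the last holds). Time passes only in rows, so rows that do not move let the fingers close. It gives the time, the measured TCP pose, the force and the opening at its end, in the units of the state.
- ctrl.get_obs(): the state, without advancing time (a new reading comes with each control period).
- ctrl.get_image(name): name is "scene" or "top"; returns (picture, depth): 400x640x3 uint8, red, green, blue; 400x640 float32, m along the optical axis (not along the pixel's ray), 0 where there is no reading.
- ctrl.calibration(name): a dict with "fx", "fy", "cx", "cy" (pixels), "dist" ([k1, k2, p1, p2, k3] as OpenCV has them; the pictures are not rectified), "T" (4x4, takes a point from camera to world coordinates). Camera axes: x right, y up, looking along -z (the intrinsics and any distortion apply to the point x, -y, -z); pixel columns grow to the right and rows downward; lengths in m; the calibration is good to about 2 mm. A picture is of the moment at which its call begins. calibration takes no time and is no camera call.
- ctrl.finish_job(): hands the job in, once; it reports no verdict.
The state is a dict: "t": time; "q": joint angles; "dq": joint speeds; "effort": joint torques, N m; "tool_pos": TCP position; "tool_rot": TCP orientation; "contact_force": force on the tool from outside, world axes, zero at the start; "wrist_torque": the same for the moment, N m; "opening": finger opening in m.
Only numpy, scipy, OpenCV 4.12 (cv2) and the standard library are available. Lean on these libraries where they do the work, as an engineer would, in place of code of your own. Each camera call takes 0.05 s, during which the arm holds its last target.

## Working session

There is one attempt and no reset: what is moved stays moved. The work goes in short steps, Python scripts to look and compute and a shell command to move; the robot and the scene stay as the last step left them, time stands still between calls to the robot, and variables do not carry over. Pictures are saved under pics/ and viewed, and the job is handed in when it is done.

```bash
mkdir -p pics; cat > h.py <<'E'
import numpy as np, cv2
from station import ctrl
def grab(name, fn=None):
    im,d=ctrl.get_image(name)
    if fn: cv2.imwrite('pics/'+fn,cv2.cvtColor(im,cv2.COLOR_RGB2BGR))
    return im,d
def pts(name,d):
    c=ctrl.calibration(name)
    K=np.array([[c['fx'],0,c['cx']],[0,c['fy'],c['cy']],[0,0,1.]])
    v,u=np.mgrid[0:d.shape[0],0:d.shape[1]]
    n=cv2.undistortPoints(np.stack([u,v],-1).reshape(-1,1,2).astype(np.float64),K,np.array(c['dist'])).reshape(d.shape+(2,))
    P=np.stack([n[...,0]*d,-n[...,1]*d,-d,np.ones_like(d)],-1)
    W=P@np.array(c['T']).T
    W=W[...,:3]; W[d==0]=np.nan
    return W
E
python3 - <<'E'
from h import *
for n in ('scene','top'):
    im,d=grab(n,n+'0.png'); np.savez(n+'0.npz',im=im,d=d)
    print(n,np.array(ctrl.calibration(n)['T']).round(3).tolist())
print(ctrl.get_obs())
E
```

```text
scene [[-0.833, -0.471, 0.291, 0.766], [0.553, -0.703, 0.447, 0.335], [-0.006, 0.533, 0.846, 0.703], [0.0, 0.0, 0.0, 1.0]]
top [[0.134, 0.964, -0.23, 0.417], [-0.991, 0.13, -0.033, -0.016], [-0.002, 0.233, 0.973, 0.663], [0.0, 0.0, 0.0, 1.0]]
{'t': 0.1, 'q': array([ 1.23003634e+00,  5.33461143e-02,  1.61417443e+00,  2.72498666e-05,
        1.47601731e+00, -1.18977721e-01]), 'dq': array([-8.59593534e-04, -1.20303433e-03, -5.42829179e-03, -1.52215733e-05,
        1.41890462e-03, -1.38487577e-03]), 'effort': array([-7.98488963e-05, -3.94906032e+01, -3.71361172e+01, -1.68895062e-04,
        4.01339319e-03, -2.73513265e-06]), 'tool_pos': array([0.13727067, 0.60916512, 0.23814109]), 'tool_rot': array([-3.47613168e-01, -3.12182802e+00,  2.96499416e-03]), 'contact_force': array([-0.73660833, -0.29547666,  0.16268673]), 'wrist_torque': array([0.01915568, 0.0293597 , 0.01924715]), 'opening': 0.08548275270664557}
```

View pics/scene0.png

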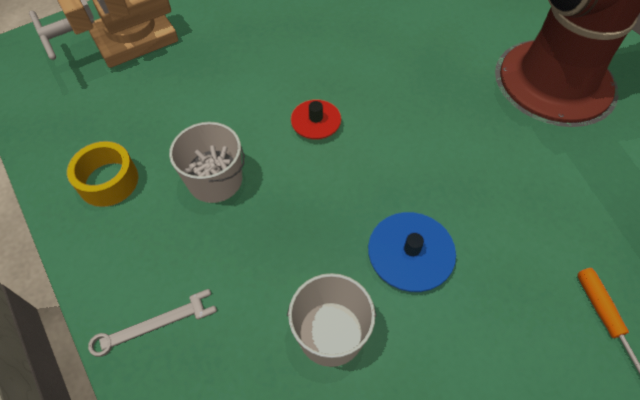

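View pics/top0.png

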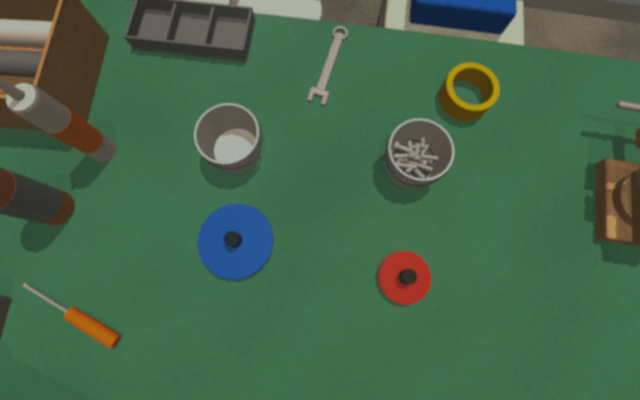

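The bolts tub is at about (208,160) in scene and (420,152) in top. The empty tub is at (332,320) and (228,137), the blue lid at (412,250) and (235,241), and the red lid at (316,118) and (405,278). Next I measure their positions.

```bash
cat >> h.py <<'E'
def circ(p):
    A=np.c_[2*p,np.ones(len(p))]; b=(p**2).sum(1)
    for _ in range(5):
        x=np.linalg.lstsq(A,b,rcond=None)[0]; r=np.sqrt(x[2]+x[:2]@x[:2])
        e=np.abs(np.hypot(*(p-x[:2]).T)-r); k=e<max(0.004,2*np.median(e)); A,b,p=A[k],b[k],p[k]
    return x[:2],r,len(p)
E
python3 - <<'E'
from h import *
boxes={'scene':dict(bolts=(160,255,115,210),empty=(280,385,265,370),blue=(360,465,205,300),red=(285,350,90,145)),
 'top':dict(bolts=(375,465,110,195),empty=(185,270,95,180),blue=(190,280,198,285),red=(370,440,245,310))}
for n in boxes:
    f=np.load(n+'0.npz'); W=pts(n,f['d']); im=f['im'].astype(int)
    for k,(a,b,c,d) in boxes[n].items():
        w=W[c:d,a:b].reshape(-1,3); col=im[c:d,a:b].reshape(-1,3); ok=np.isfinite(w[:,0]); w,col=w[ok],col[ok]
        if k in('bolts','empty'):
            m=w[:,2]>0.078; p=w[m]; print(n,k,'rim circle',circ(p[:,:2]),'z',np.percentile(p[:,2],[5,50,95,99]).round(4), 'heap')
        else:
            ch=2 if k=='blue' else 0
            m=(col[:,ch]>1.5*col[:,1])&(w[:,2]>0.012)&(w[:,2]<.03); q=w[m][:,:2].astype(np.float32)
            print(n,k,'flange',cv2.minEnclosingCircle(q),'mean',q.mean(0),'z',np.median(w[m][:,2]))
            m=(w[:,2]>0.046); q=w[m]; print('   knob top',cv2.minEnclosingCircle(q[:,:2].astype(np.float32)),q.mean(0),len(q), circ(q[:,:2])[:2])
    # bench
    print(n,'bench z',np.nanmedian(W[200:300,300:340,2]))
E
```

```text
scene bolts rim circle (array([ 0.6561878 , -0.15952067]), np.float64(0.052115784788864354), 793) z [0.0786 0.0842 0.0866 0.0875] heap
scene empty rim circle (array([0.64113091, 0.16451052]), np.float64(0.052113485443933946), 1082) z [0.0791 0.0849 0.087  0.0879] heap
scene blue flange ((0.47101256251335144, 0.13122689723968506), 0.06605114787817001) mean [0.4734238  0.13470408] z 0.02040124398726595
   knob top ((0.5248706936836243, 0.15046371519565582), 0.07019873708486557) [0.50681742 0.14199805 0.060175  ] 344 (array([0.52737595, 0.15926363]), np.float64(0.06264892433204322))
scene red flange ((0.44971275329589844, -0.1657474786043167), 0.046456120908260345) mean [ 0.4520792  -0.16010566] z 0.02015987379050571
   knob top ((0.4499111473560333, -0.1654411107301712), 0.013855969533324242) [ 0.45040598 -0.16371029  0.05154632] 154 (array([ 0.4499038 , -0.16446021]), np.float64(0.010430889718913117))
scene bench z 0.0006556702319887586
top bolts rim circle (array([ 0.65385917, -0.15865346]), np.float64(0.052719926456793596), 644) z [0.0788 0.0836 0.0855 0.0862] heap
top empty rim circle (array([0.63871692, 0.16526976]), np.float64(0.05271542611073319), 623) z [0.0789 0.0836 0.0856 0.0863] heap
top blue flange ((0.46905165910720825, 0.13293984532356262), 0.0649462416768074) mean [0.46778965 0.13230678] z 0.019281962206565195
   knob top ((0.4690718650817871, 0.13263292610645294), 0.013025976717472076) [0.46881192 0.13206063 0.05087488] 196 (array([0.46900527, 0.13216957]), np.float64(0.010204710623881433))
top red flange ((0.4463602304458618, -0.1631474643945694), 0.045148804783821106) mean [ 0.4462992  -0.16238536] z 0.019267534379129314
   knob top ((0.4466835856437683, -0.16342921555042267), 0.01304973941296339) [ 0.44621686 -0.16289665  0.05078344] 207 (array([ 0.44637131, -0.16298692]), np.float64(0.01021047019106992))
top bench z -0.0007647179652591207
```

```bash
cat >> h.py <<'E'
from scipy.spatial.transform import Rotation as Rn
def go(x,y,z):
    o=ctrl.get_obs(); R=Rn.from_rotvec(o['tool_rot']).as_matrix()
    print('t',o['t'],'pos',o['tool_pos'].round(4),'open',round(o['opening'],4),'F',o['contact_force'].round(2),'toolz',R[:,2].round(4))
    print('tool delta cm',(R.T@(np.array([x,y,z])-o['tool_pos'])*100).round(2))
E
python3 - <<'E'
from h import *
go(.470,.132,.238)
for n in('scene','top'):
    W=pts(n,np.load(n+'0.npz')['d']); m=W[...,2]>0.05
    l,c=cv2.connectedComponents(m.astype(np.uint8))
    for i in range(1,l):
        w=W[c==i]
        if len(w)>60: print(n,len(w),w.min(0).round(2),w.max(0).round(2))
E
```

```text
t 0.1 pos [0.1373 0.6092 0.2381] open 0.0855 F [-0.74 -0.3   0.16] toolz [-7.0e-04 -1.8e-03 -1.0e+00]
tool delta cm [-42.95 -39.23   0.08]
scene 1574 [ 0.69 -0.65  0.07] [ 0.79 -0.5   0.15]
scene 1950 [ 0.55 -0.6   0.05] [ 0.68 -0.51  0.15]
scene 7142 [-0.04 -0.06  0.05] [0.1  0.07 0.24]
scene 128 [ 0.44 -0.18  0.05] [ 0.46 -0.15  0.05]
scene 2264 [ 0.6  -0.22  0.05] [ 0.71 -0.1   0.09]
scene 91 [ 0.65 -0.17  0.05] [ 0.66 -0.15  0.06]
scene 217 [0.46 0.12 0.05] [0.48 0.14 0.05]
scene 2199 [0.59 0.11 0.05] [0.69 0.22 0.09]
top 10893 [0.58 0.39 0.05] [0.85 0.68 0.25]
top 1682 [0.58 0.11 0.05] [0.69 0.22 0.09]
top 155 [ 0.78 -0.54  0.07] [ 0.79 -0.5   0.09]
top 1718 [ 0.6  -0.21  0.05] [ 0.71 -0.1   0.09]
top 88 [ 0.7  -0.52  0.1 ] [ 0.73 -0.51  0.11]
top 63 [ 0.65 -0.17  0.05] [ 0.66 -0.15  0.05]
top 2275 [0.45 0.44 0.05] [0.52 0.48 0.17]
top 638 [ 0.55 -0.54  0.05] [ 0.67 -0.51  0.1 ]
top 159 [0.46 0.12 0.05] [0.48 0.14 0.05]
top 156 [ 0.43 -0.18  0.05] [ 0.46 -0.15  0.05]
```

The measured sizes and heights agree with the spec, and the path is clear. Moving over the lid.

```bash
python3 -m creep '[{"hand":1,"translation":[-2,-2,0],"delta_rot":[0,0,0]},{"hand":1,"translation":[-4,-3.6,0],"delta_rot":[0,0,0]},{"hand":1,"translation":[-4,-3.6,0],"delta_rot":[0,0,0]},{"hand":1,"translation":[-4,-3.6,0],"delta_rot":[0,0,0]},{"hand":1,"translation":[-4,-3.6,0],"delta_rot":[0,0,0]},{"hand":1,"translation":[-4,-3.6,0],"delta_rot":[0,0,0]},{"hand":1,"translation":[-4,-3.6,0],"delta_rot":[0,0,0]},{"hand":1,"translation":[-4,-3.6,0],"delta_rot":[0,0,0]}]' 40; python3 -c "
from h import *
go(.470,.132,.12)"
```

```text
t: 1.1
tool_pos: [0.3708, 0.2767, 0.2389]
tool_rot: [-0.347, -3.122, 0.0]
contact_force: [1.2, -0.3, 0.3]
opening: 0.0858
t 1.1 pos [0.3708 0.2767 0.2389] open 0.0858 F [ 1.17 -0.27  0.26] toolz [-2.e-04 -1.e-04 -1.e+00]
tool delta cm [-12.86 -11.93  11.89]
```

```bash
python3 -m creep '[{"hand":1,"translation":[-3.5,-3.2,2],"delta_rot":[0,0,0]},{"hand":1,"translation":[-3.5,-3.2,3],"delta_rot":[0,0,0]},{"hand":1,"translation":[-3.2,-3.2,3],"delta_rot":[0,0,0]},{"hand":1,"translation":[-2,-1.8,3],"delta_rot":[0,0,0]},{"hand":1,"translation":[-0.7,-0.6,1],"delta_rot":[0,0,0]},{"hand":1,"translation":[0,0,0],"delta_rot":[0,0,0]},{"hand":1,"translation":[0,0,0],"delta_rot":[0,0,0]}]'; python3 - <<'E'
from h import *
for n in('scene','top'):
    im,d=grab(n,n+'1.png')
go(.470,.132,.033)
E
```

```text
t: 1.98
tool_pos: [0.4701, 0.1338, 0.1206]
tool_rot: [0.346, 3.121, 0.001]
contact_force: [-0.1, 0.1, 0.1]
opening: 0.0851
t 2.075 pos [0.4702 0.1338 0.1207] open 0.0855 F [ 0.28 -0.96 -0.44] toolz [ 2.4e-03  5.0e-04 -1.0e+00]
tool delta cm [-0.   -0.19  8.77]
```

View pics/scene1.png

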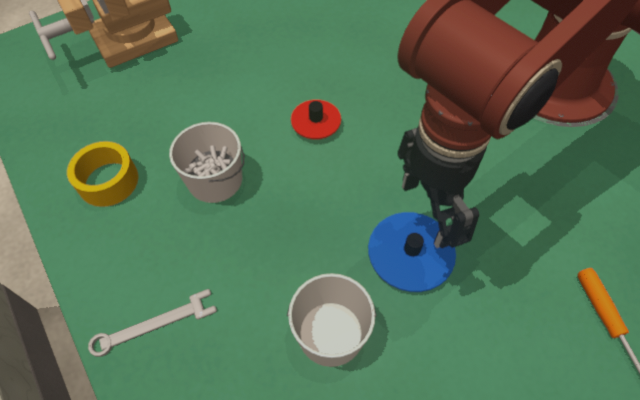

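View pics/top1.png

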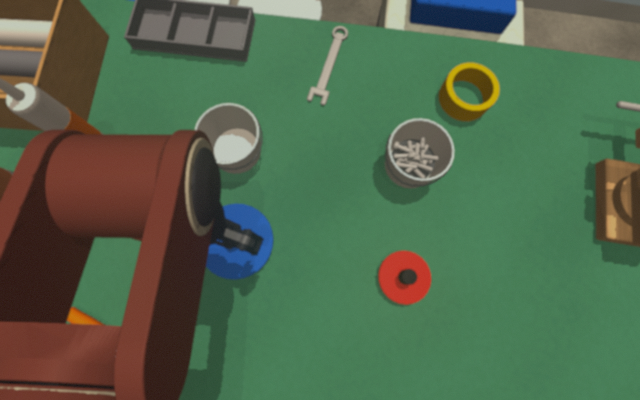

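The gripper is over the blue lid (knob at (414,244) in scene). Descending around the knob.

```bash
python3 -m creep '[{"hand":1,"translation":[0,-0.2,2],"delta_rot":[0,0,0]},{"hand":1,"translation":[0,0,2.5],"delta_rot":[0,0,0]},{"hand":1,"translation":[0,0,2.5],"delta_rot":[0,0,0]},{"hand":1,"translation":[0,0,1.2],"delta_rot":[0,0,0]},{"hand":1,"translation":[0,0,0.5],"delta_rot":[0,0,0]},{"hand":1,"translation":[0,0,0],"delta_rot":[0,0,0]},{"hand":1,"translation":[0,0,0],"delta_rot":[0,0,0]}]'; python3 - <<'E'
from h import *
go(.470,.132,.033)
E
```

```text
t: 2.95
tool_pos: [0.4702, 0.1311, 0.0334]
tool_rot: [0.347, 3.12, 0.001]
contact_force: [0.5, 0.0, 0.4]
opening: 0.0854
t 2.95 pos [0.4702 0.1311 0.0334] open 0.0854 F [0.45 0.   0.4 ] toolz [ 1.9e-03  2.0e-04 -1.0e+00]
tool delta cm [0.04 0.09 0.04]
```

```bash
python3 -m creep '[{"hand":0.2,"translation":[0,0,0],"delta_rot":[0,0,0]},{"hand":0.2,"translation":[0,0,0],"delta_rot":[0,0,0]},{"hand":0.1,"translation":[0,0,0],"delta_rot":[0,0,0]},{"hand":0,"translation":[0,0,0],"delta_rot":[0,0,0]},{"hand":0,"translation":[0,0,0],"delta_rot":[0,0,0]},{"hand":0,"translation":[0,0,0],"delta_rot":[0,0,0]},{"hand":0,"translation":[0,0,0],"delta_rot":[0,0,0]},{"hand":0,"translation":[0,0,0],"delta_rot":[0,0,0]}]' 50; python3 - <<'E'
from h import *
go(.470,.132,.18)
E
```

```text
t: 3.95
tool_pos: [0.4697, 0.131, 0.0327]
tool_rot: [0.348, 3.121, 0.0]
contact_force: [1.0, 0.7, 4.8]
opening: 0.0245
t 3.95 pos [0.4697 0.131  0.0327] open 0.0245 F [1.   0.69 4.77] toolz [ 9.e-04  2.e-04 -1.e+00]
tool delta cm [ -0.02   0.11 -14.73]
```

```bash
python3 -m creep '[{"hand":0,"translation":[0,0,-0.5],"delta_rot":[0,0,0]},{"hand":0,"translation":[0,0,-2],"delta_rot":[0,0,0]},{"hand":0,"translation":[0,0,-3],"delta_rot":[0,0,0]},{"hand":0,"translation":[0,0,-4],"delta_rot":[0,0,0]},{"hand":0,"translation":[0,0,-4],"delta_rot":[0,0,0]},{"hand":0,"translation":[0,0,-1.5],"delta_rot":[0,0,0]},{"hand":0,"translation":[0,0,0],"delta_rot":[0,0,0]},{"hand":0,"translation":[0,0,0],"delta_rot":[0,0,0]}]'; python3 - <<'E'
from h import *
for n in('scene','top'):
    im,d=grab(n,n+'2.png'); np.savez(n+'2.npz',im=im,d=d)
    W=pts(n,d); i=im.astype(int); m=(i[...,2]>1.5*i[...,1])&(W[...,2]>.08)&(W[...,2]<.25)&(abs(W[...,0]-.47)<.1)&(abs(W[...,1]-.13)<.1)
    w=W[m]; A=np.c_[w[:,:2]-[.47,.132],np.ones(len(w))]
    for _ in range(3):
        x=np.linalg.lstsq(A,w[:,2],rcond=None)[0]; k=abs(A@x-w[:,2])<.004; A=A[k]; w=w[k]
    print(n,len(w),'plane',x.round(4),'circle',cv2.minEnclosingCircle(w[:,:2].astype(np.float32)))
go(.655,-.159,.18)
E
```

```text
t: 4.95
tool_pos: [0.468, 0.1308, 0.1798]
tool_rot: [-0.347, -3.118, 0.002]
contact_force: [-0.0, -0.5, -1.4]
opening: 0.0245
scene 4871 plane [-0.0035 -0.002   0.1672] circle ((0.46998199820518494, 0.12976837158203125), 0.06570421904325485)
top 3859 plane [-0.005  -0.0016  0.1663] circle ((0.4677734673023224, 0.13029751181602478), 0.06541979312896729)
t 5.05 pos [0.468  0.1308 0.1799] open 0.0245 F [-0.84  0.53 -1.87] toolz [-4.1e-03 -5.0e-04 -1.0e+00]
tool delta cm [-24.61 -24.16  -0.07]
```

View pics/scene2.png

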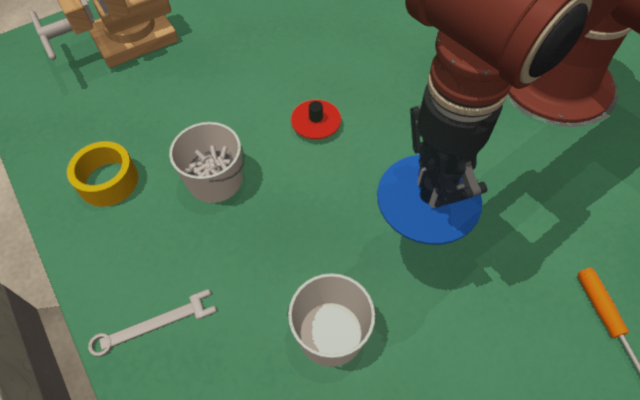

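The lid is held and level, within 0.3°. Carrying it over the bolts tub.

```bash
python3 -m creep '[{"hand":0,"translation":[-1.5,-1.5,0],"delta_rot":[0,0,0]},{"hand":0,"translation":[-3,-3,0],"delta_rot":[0,0,0]},{"hand":0,"translation":[-4,-4,0],"delta_rot":[0,0,0]},{"hand":0,"translation":[-4,-4,0],"delta_rot":[0,0,0]},{"hand":0,"translation":[-4,-4,0],"delta_rot":[0,0,0]},{"hand":0,"translation":[-4,-4,0],"delta_rot":[0,0,0]},{"hand":0,"translation":[-2.8,-2.6,0],"delta_rot":[0,0,0]},{"hand":0,"translation":[-1.2,-1,0],"delta_rot":[0,0,0]}]'; python3 -m creep '[{"hand":0,"translation":[0,0,0],"delta_rot":[0,0,0]},{"hand":0,"translation":[0,0,0],"delta_rot":[0,0,0]},{"hand":0,"translation":[0,0,0],"delta_rot":[0,0,0]}]'; python3 - <<'E'
from h import *
for n in('scene','top'):
    im,d=grab(n,n+'3.png'); np.savez(n+'3.npz',im=im,d=d)
    W=pts(n,d); i=im.astype(int); m=(i[...,2]>1.5*i[...,1])&(W[...,2]>.1)&(W[...,2]<.25)&(abs(W[...,0]-.655)<.1)&(abs(W[...,1]+.159)<.1)
    w=W[m]; A=np.c_[w[:,:2]-[.655,-.159],np.ones(len(w))]
    for _ in range(3):
        x=np.linalg.lstsq(A,w[:,2],rcond=None)[0]; k=abs(A@x-w[:,2])<.004; A=A[k]; w=w[k]
    print(n,len(w),'plane',x.round(4),'circle',cv2.minEnclosingCircle(w[:,:2].astype(np.float32)))
go(.654,-.158,.11)
E
```

```text
t: 6.05
tool_pos: [0.6553, -0.1597, 0.1802]
tool_rot: [-0.35, -3.119, -0.001]
contact_force: [0.3, 0.3, -1.5]
opening: 0.0245
t: 6.42
tool_pos: [0.6548, -0.1567, 0.1823]
tool_rot: [-0.345, -3.122, -0.0]
contact_force: [-0.1, 0.0, -1.7]
opening: 0.0244
scene 4350 plane [-0.0002 -0.003   0.17  ] circle ((0.6560872197151184, -0.15635454654693604), 0.06656121462583542)
top 592 plane [-1.00e-04 -8.00e-04  1.69e-01] circle ((0.6595054864883423, -0.10489549487829208), 0.03556303679943085)
t 6.525 pos [ 0.655  -0.1571  0.1826] open 0.0242 F [ 0.14 -0.58 -0.92] toolz [ 2.e-04  0.e+00 -1.e+00]
tool delta cm [ 0.08 -0.11  7.26]
```

View pics/scene3.png

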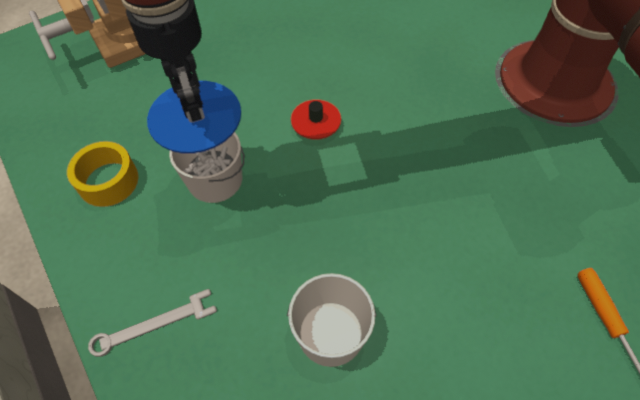

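View pics/top3.png

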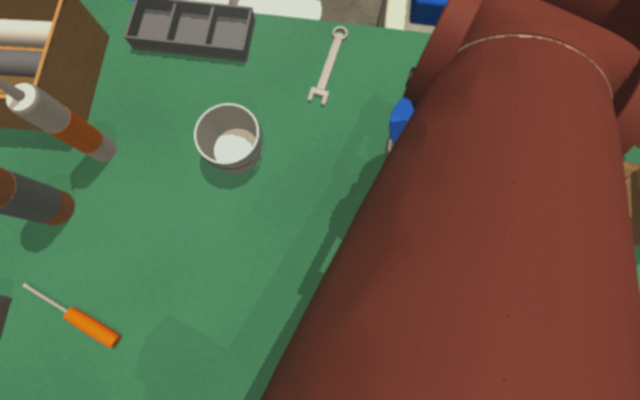

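The lid (about (195,115) in scene) is over the bolts tub, about 2.5 mm off in +y. I'll correct that and descend, slowly near the end.

```bash
python3 -m creep '[{"hand":0,"translation":[-0.05,-0.25,0.5],"delta_rot":[0,0,0]},{"hand":0,"translation":[0,0,1.5],"delta_rot":[0,0,0]},{"hand":0,"translation":[0,0,1.5],"delta_rot":[0,0,0]},{"hand":0,"translation":[0,0,1],"delta_rot":[0,0,0]},{"hand":0,"translation":[0,0,0],"delta_rot":[0,0,0]},{"hand":0,"translation":[0,0,0],"delta_rot":[0,0,0]}]'; python3 - <<'E'
from h import *
for n in('scene',):
    im,d=grab(n,n+'4.png'); np.savez(n+'4.npz',im=im,d=d)
    W=pts(n,d); i=im.astype(int); m=(i[...,2]>1.5*i[...,1])&(W[...,2]>.1)&(W[...,2]<.25)&(abs(W[...,0]-.655)<.1)&(abs(W[...,1]+.159)<.1)
    w=W[m]; A=np.c_[w[:,:2]-[.655,-.159],np.ones(len(w))]
    for _ in range(3):
        x=np.linalg.lstsq(A,w[:,2],rcond=None)[0]; k=abs(A@x-w[:,2])<.004; A=A[k]; w=w[k]
    print(n,len(w),'plane',x.round(4),'circle',cv2.minEnclosingCircle(w[:,:2].astype(np.float32)))
go(.6545,-.1596,.1037)
E
```

```text
t: 7.28
tool_pos: [0.6555, -0.1607, 0.1376]
tool_rot: [0.348, 3.122, -0.0]
contact_force: [0.3, 0.2, -1.1]
opening: 0.0248
scene 3840 plane [0.0014 0.0002 0.1253] circle ((0.6564515829086304, -0.16030269861221313), 0.06641347706317902)
t 7.325 pos [ 0.6557 -0.1608  0.1381] open 0.0244 F [ 0.23 -0.05 -1.36] toolz [ 1.2e-03 -5.0e-04 -1.0e+00]
tool delta cm [0.15 0.09 3.44]
```

View pics/scene4.png

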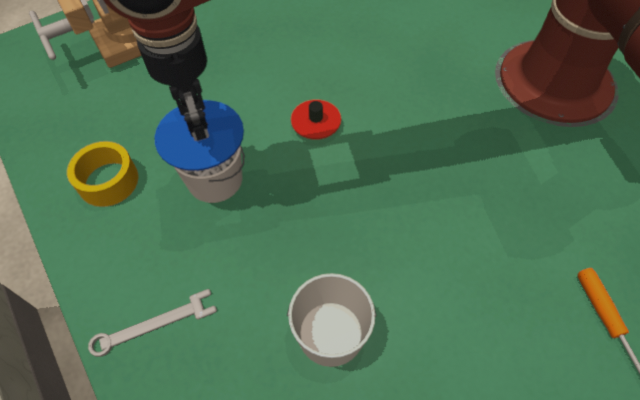

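Aligned within about 1 mm. Lowering onto the rim.

```bash
python3 -m creep '[{"hand":0,"translation":[0,0.1,1],"delta_rot":[0,0,0]},{"hand":0,"translation":[0,0,1],"delta_rot":[0,0,0]},{"hand":0,"translation":[0,0,0.6],"delta_rot":[0,0,0]},{"hand":0,"translation":[0,0,0.4],"delta_rot":[0,0,0]},{"hand":0,"translation":[0,0,0.2],"delta_rot":[0,0,0]},{"hand":0,"translation":[0,0,0],"delta_rot":[0,0,0]},{"hand":0,"translation":[0,0,0],"delta_rot":[0,0,0]}]'; python3 - <<'E'
from h import *
go(.6550,-.1596,.1037)
E
```

```text
t: 8.2
tool_pos: [0.6557, -0.1597, 0.1057]
tool_rot: [0.348, 3.122, -0.0]
contact_force: [-0.4, 0.0, -2.3]
opening: 0.0247
t 8.2 pos [ 0.6557 -0.1597  0.1057] open 0.0247 F [-0.42  0.02 -2.26] toolz [ 6.e-04 -2.e-04 -1.e+00]
tool delta cm [ 0.07 -0.01  0.2 ]
```

```bash
python3 -m creep '[{"hand":0,"translation":[0,0,0.1],"delta_rot":[0,0,0]},{"hand":0,"translation":[0,0,0.05],"delta_rot":[0,0,0]},{"hand":0,"translation":[0,0,0.05],"delta_rot":[0,0,0]},{"hand":0,"translation":[0,0,0],"delta_rot":[0,0,0]},{"hand":0,"translation":[0,0,0],"delta_rot":[0,0,0]}]'; python3 - <<'E'
from h import *
go(.6550,-.1596,.1037)
E
```

```text
t: 8.82
tool_pos: [0.6556, -0.1597, 0.1041]
tool_rot: [0.348, 3.122, -0.0]
contact_force: [-3.0, 0.5, 5.3]
opening: 0.0247
t 8.825 pos [ 0.6556 -0.1597  0.1041] open 0.0247 F [-2.96  0.54  5.29] toolz [ 4.e-04 -2.e-04 -1.e+00]
tool delta cm [ 0.06 -0.    0.04]
```

```bash
python3 -m creep '[{"hand":0,"translation":[0,0,0.05],"delta_rot":[0,0,0]},{"hand":0,"translation":[0,0,0],"delta_rot":[0,0,0]},{"hand":0,"translation":[0,0,0],"delta_rot":[0,0,0]}]'; python3 - <<'E'
from h import *
im,d=grab('scene','scene5.png')
W=pts('scene',d); i=im.astype(int); m=(i[...,2]>1.5*i[...,1])&(W[...,2]>.07)&(W[...,2]<.25)&(abs(W[...,0]-.655)<.1)&(abs(W[...,1]+.159)<.1)
w=W[m]; A=np.c_[w[:,:2]-[.655,-.159],np.ones(len(w))]
for _ in range(3):
    x=np.linalg.lstsq(A,w[:,2],rcond=None)[0]; k=abs(A@x-w[:,2])<.004; A=A[k]; w=w[k]
print(len(w),'plane',x.round(4),'circle',cv2.minEnclosingCircle(w[:,:2].astype(np.float32)))
go(.6550,-.1596,.1037)
E
```

```text
t: 9.2
tool_pos: [0.6556, -0.1597, 0.1041]
tool_rot: [0.348, 3.122, -0.0]
contact_force: [-4.4, 0.8, 7.3]
opening: 0.0243
3494 plane [0.0005 0.0037 0.0918] circle ((0.6552169919013977, -0.15898141264915466), 0.06690759211778641)
t 9.25 pos [ 0.6557 -0.1597  0.1041] open 0.0246 F [-4.9   1.39  7.23] toolz [ 4.e-04 -2.e-04 -1.e+00]
tool delta cm [ 0.07 -0.    0.04]
```

View pics/scene5.png

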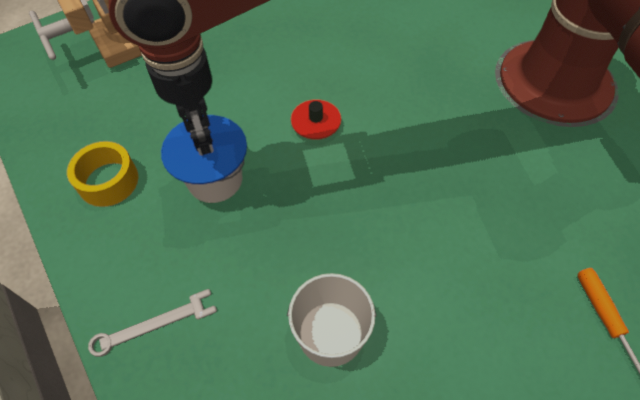

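The flange top is at 91.8 mm (91 expected for home), level, with gentle contact. Releasing.

```bash
python3 -m creep '[{"hand":0.35,"translation":[0,0,0],"delta_rot":[0,0,0]},{"hand":0.5,"translation":[0,0,0],"delta_rot":[0,0,0]},{"hand":0.7,"translation":[0,0,0],"delta_rot":[0,0,0]},{"hand":0.7,"translation":[0,0,0],"delta_rot":[0,0,0]},{"hand":0.7,"translation":[0,0,0],"delta_rot":[0,0,0]}]'; python3 -c "
from h import *
go(.6550,-.1596,.25)"
```

```text
t: 9.88
tool_pos: [0.6554, -0.1596, 0.1027]
tool_rot: [-0.348, -3.122, -0.0]
contact_force: [-0.6, 0.1, 0.7]
opening: 0.0601
t 9.875 pos [ 0.6554 -0.1596  0.1027] open 0.0601 F [-0.56  0.08  0.67] toolz [-0.  0. -1.]
tool delta cm [ 4.000e-02 -1.000e-02 -1.473e+01]
```

```bash
python3 -m creep '[{"hand":0.7,"translation":[0,0,-1],"delta_rot":[0,0,0]},{"hand":0.7,"translation":[0,0,-2],"delta_rot":[0,0,0]},{"hand":0.7,"translation":[0,0,-3],"delta_rot":[0,0,0]},{"hand":0.7,"translation":[0,0,-4],"delta_rot":[0,0,0]},{"hand":0.7,"translation":[0,0,-4],"delta_rot":[0,0,0]},{"hand":0.7,"translation":[2,2,-1],"delta_rot":[0,0,0]},{"hand":0.7,"translation":[3,4,0],"delta_rot":[0,0,0]},{"hand":0.7,"translation":[3,4,0],"delta_rot":[0,0,0]}]' && python3 -m creep '[{"hand":0.7,"translation":[3,4,0],"delta_rot":[0,0,0]},{"hand":0.7,"translation":[3,4,0],"delta_rot":[0,0,0]},{"hand":0.7,"translation":[3,4,0],"delta_rot":[0,0,0]},{"hand":0.7,"translation":[3,4,0],"delta_rot":[0,0,0]},{"hand":0.7,"translation":[3,4,0],"delta_rot":[0,0,0]},{"hand":0.7,"translation":[1,2,0],"delta_rot":[0,0,0]},{"hand":0.7,"translation":[0,0,0],"delta_rot":[0,0,0]},{"hand":0.7,"translation":[0,0,0],"delta_rot":[0,0,0]}]'; python3 - <<'E'
from h import *
for n in('scene','top'):
    im,d=grab(n,n+'6.png')
    W=pts(n,d); i=im.astype(int); m=(i[...,2]>1.5*i[...,1])&(W[...,2]>.07)&(W[...,2]<.11)&(abs(W[...,0]-.655)<.1)&(abs(W[...,1]+.159)<.1)
    w=W[m]; A=np.c_[w[:,:2]-[.655,-.159],np.ones(len(w))]
    for _ in range(3):
        x=np.linalg.lstsq(A,w[:,2],rcond=None)[0]; k=abs(A@x-w[:,2])<.004; A=A[k]; w=w[k]
    print(n,len(w),'plane',x.round(4),'circle',cv2.minEnclosingCircle(w[:,:2].astype(np.float32)))
    kn=W[(W[...,2]>.115)&(W[...,2]<.14)&(abs(W[...,0]-.655)<.04)&(abs(W[...,1]+.159)<.04)]; print(' knob',cv2.minEnclosingCircle(kn[:,:2].astype(np.float32)),np.median(kn[:,2]))
    # tub wall: below flange
    tw=W[(W[...,2]>.01)&(W[...,2]<.07)&(abs(W[...,0]-.655)<.07)&(abs(W[...,1]+.159)<.07)]
    r=(0.046+0.009*tw[:,2]/.085)
    from scipy.optimize import least_squares
    s=least_squares(lambda c:np.hypot(tw[:,0]-c[0],tw[:,1]-c[1])-r,[.655,-.159],loss='soft_l1',f_scale=.001); print(' tub axis',s.x.round(4),len(tw))
    f=np.load(n+'0.npz'); W0=pts(n,f['d']); tw=W0[(W0[...,2]>.01)&(W0[...,2]<.07)&(np.hypot(W0[...,0]-.655,W0[...,1]+.159)>.04)&(np.hypot(W0[...,0]-.655,W0[...,1]+.159)<.07)]
    r=(0.046+0.009*tw[:,2]/.085)
    s=least_squares(lambda c:np.hypot(tw[:,0]-c[0],tw[:,1]-c[1])-r,[.655,-.159],loss='soft_l1',f_scale=.001); print(' tub axis before',s.x.round(4),len(tw))
go(.6550,-.1596,.25)
E
```

```text
t: 10.88
tool_pos: [0.5993, -0.0437, 0.2554]
tool_rot: [0.349, 3.119, -0.0]
contact_force: [0.1, 0.4, 0.1]
opening: 0.0594
t: 11.88
tool_pos: [0.4921, 0.2049, 0.254]
tool_rot: [0.348, 3.121, 0.0]
contact_force: [-0.6, 0.2, 0.5]
opening: 0.0599
scene 4131 plane [ 0.0007 -0.0016  0.0917] circle ((0.6568984389305115, -0.16075581312179565), 0.06677331030368805)
 knob ((0.6564187407493591, -0.15925386548042297), 0.013669836334884167) 0.12323515188817269
 tub axis [ 0.6558 -0.1616] 877
 tub axis before [ 0.6546 -0.1576] 2279
top 4307 plane [ 0.0005 -0.0003  0.0907] circle ((0.6553348898887634, -0.1578749716281891), 0.06611685454845428)
 knob ((0.6551719307899475, -0.15870563685894012), 0.01322578638792038) 0.12220172269321461
 tub axis [ 0.6525 -0.1596] 165
 tub axis before [ 0.651  -0.1572] 1517
t 11.975 pos [0.4922 0.2045 0.2533] open 0.0596 F [-0.79 -0.3   0.14] toolz [ 7.e-04 -1.e-04 -1.e+00]
tool delta cm [-23.94 -31.9    0.35]
```

View pics/scene6.png

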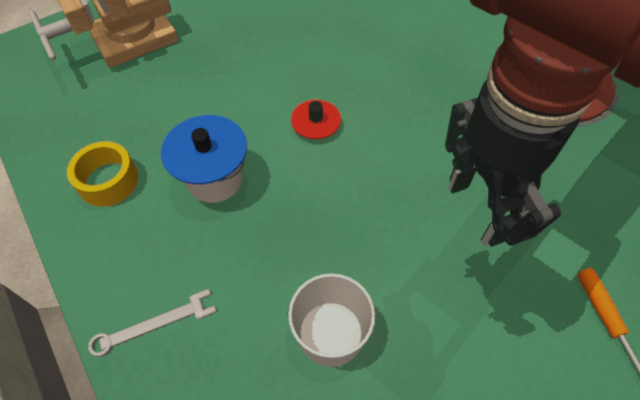

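View pics/top6.png

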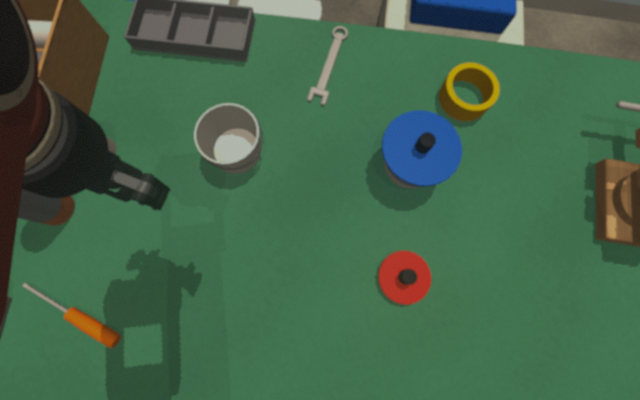

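The blue lid sits at (203,150) in scene and (421,149) in top, centred on the bolts tub. The flange is level at 91 mm, and the empty tub and red lid are where they started. Handing in.

```bash
python3 -c "
from station import ctrl
print(ctrl.finish_job())"
```

```text
the job is handed in; nothing more can be done
None
```

The blue lid is on the tub with the bolts, set down gently (about 8 N of contact) before I let go. The arm then moved well clear, and I handed the job in at about 12 s.

- **Lid:** The final pictures from both cameras show the flange top at 91–92 mm (91 mm means fully home). Its tilt is about 0.1° or less, and it is within about 2 mm of the tub's measured centre.
- **Bolts tub:** In the pictures it stands where it was. My fit of its axis came out 2–4 mm different before and after. I put this down to the lid hiding most of the wall in the second fit, but I did not check it further.
- **Empty tub and red lid:** Both show at the same place in the pictures as at the start.

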